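# Clamp a two-part mould in the ratchet press and hold it

## Task

Set the closed white mould block, upright, in the middle of the gap between the jaws of the ratchet press, parting line parallel to the jaws, and let go of it. Then close the jaws on it by pushing the press lever by its black knob for exactly three clicks (the ratchet does not go back), and finish still holding the knob there with the mould clamped; leave the tray, cups and jar alone.

Things in the scene. Friction and masses are not known exactly. Their poses are not given: they have to be found in the camera images.
- mould: Closed two-part casting mould: solid white block 60 (its x) x 44 (its y) x 40 mm (z), 150 to 310 g, loose on the bench; origin at the centre of its underside. The parting line runs along its x, halfway across y; a flat grey spot marks the top. Either end may face either way in the press. Grip it across the 60 mm, so that the fingers go into the open ends of the gap.
- press: Grey ratchet press fixed to the bench; origin at the underside of its 12 mm base plate. In its frame the plate spans x -60 to 100, y -150 to 0 mm (ratchet) and x -50 to 50, y 0 to 116 mm (under the gap). Fixed jaw: steel block, x -32 to 32 mm, face at y = 90 mm, top 52 mm above the bench. The moving jaw faces it from -y. The gap is open above and at both x ends.
- bed (a point): Point on top of the base plate, 12 mm above the bench, in the middle of the gap as it is at the start (x = 0, y = 64 mm of the press); same axes as the press. The mould stands on the plate here, its x along the press x. The gap is 54 to 58 mm wide (along y) at the start.
- pad: Black rubber spring pad of the moving jaw, 64 x 8 x 34 mm, 15 to 49 mm above the bench. Its origin moves with it and lies on the bench plane at x = 0, 32 mm behind (in -y of) its face. The face is at y = 32 mm of the press at lever 0 and moves 20 mm per rad of lever to +y; on the mould the pad yields at 2.5 N per mm.
- pivot (a point): Point on the upright hinge axis of the lever, 60 mm above the bench, at x = 0, y = -75 mm of the press. Seen from above the lever closes counter-clockwise about it.
- knob: Upright black round knob on the lever's end, 26 mm in diameter, 46 mm tall, its axis 130 mm from the pivot axis; it spins freely on its pin. Origin at the centre of its foot, 39 mm above the bench; top at 85 mm. At lever 0 it lies from the pivot at -118.6 degrees from the press x axis (mostly -y); closing moves it to +x of the press. Under it: the lever's 20 mm wide steel bar.
- lever (a joint): Lever angle, rad: 0 open, grows as the jaws close. Starts at 0 to 0.18; light drag to about 0.22, then a spring pawl climbs a tooth: the push at the knob rises to 4-8 N near 0.40, then falls by 6 N or more within 0.05 rad, a click; the pawl is home at about 0.46. More clicks every 0.20 rad (third home at 0.86; the fourth would fall at 1.0); no way back over a tooth. Pad meets mould at about 0.7.
- tray: Bystander: small white open two-compartment casting tray, 85 x 55 x 22 mm, on the bench. Origin at the centre of its underside.
- cups: Bystander: stack of white paper cups, 87 mm across, 110 mm tall. Origin at the centre of its foot.
- jar: Bystander: white jar, 68 mm across, 110 mm tall. Origin at the centre of its foot.

How it is judged:
By the outcome, as a careful person would: the job done as asked, in the order asked, and still so for the second after the job is handed in, while the arm keeps its last pose, push and grip.
It also fails if it takes over 67 s, if anything falls off the work surface, if the arm or the gripper's body presses on something with over 40 N, if the wrist force passes 120 N, or if a joint passes its speed limit or range.

## Robot

A 6-joint arm with a two-finger parallel gripper is mounted at the origin on the work surface. World frame = base frame: x ahead of the robot, y to its left, z up, the work surface at z = 0. Lengths are in m, angles in rad, forces in N, time in s.
With the tool pointing down it reaches from about 0.35 to 0.975 m from the base axis. Payload 7.1 kg.
Tool frame: the origin (TCP) lies midway between the tips of the shut fingers; the grasp point (between the pads) lies 19 mm behind it (tcp_to_grasp is the distance from the TCP to the grasp point, in m); z points along the fingers, y is the direction in which the jaws open and shut (so a half turn about z gives the same grasp; the last joint's range is limited). The gripper opens to 88 mm and grips with 3 to 60 N. Pads are 20 mm wide; open, the fingers measure 115 mm over their backs; the gripper's body (75 mm by 178 mm) begins 61 mm behind the grasp point.
Start: joints at [1.252, 0.423, 1.63, -0, 1.089, -0.019], TCP at [0.185, 0.597, 0.192] pointing down, gripper open.
Joint ranges: [-3, 3], [-0.9, 2.11], [0.09, 2.58], [-1.31, 4.45], [0.11, 2.69], [-2.54, 2.54]. Speed limits (rad/s): [2.39, 2.39, 3.01, 3.14, 3.14, 3.14].

## Interface

Orientations are given as [roll, pitch, yaw] about the fixed x, y, z axes, in that order (R = Rz(yaw) Ry(pitch) Rx(roll)).
In Python, from cell import * gives the robot as it stands. The module is installed in compiled form; this text tells all that it offers.
- The arm moves only by the tool jog_arm, never from a script. Its argument "motion" is a list that holds one entry, the list of rows, each a list of 7 numbers: the shift along the world's x, y, z in cm, then the turn, a rotation vector about the world's x, y, z in rad, then the closure, from 0 (fully open) to 1 (shut). In form: [[[tx, ty, tz, ax, ay, az, claw], ...]]. A call has 1 to 8 rows; each row shifts and turns the commanded pose from where the row before left it; what a row does not reach is not made up. A row lasts 1/12 s, in which the tool goes at most 41.7 mm and 7.16 degrees, less where a joint would pass 70% of its speed; a pose out of reach is approached as far as the arm can. A call is refused whole if a number of a shift passes 4.17 or a number of a turn 0.125, either way. A call with a gripper value outside its range is refused whole. The fingers move at their own pace and stop on an object; the grip force is fixed at half the most. Time passes only in rows, so rows that do not move let the fingers close. It gives the time, the measured TCP pose, the force and the opening at its end, in the units of the state.
- observe(): the state, without advancing time (a new reading comes with each control period).
- get_image(name): name is "side" or "top" or "wrist"; returns a dict with "img" (420x560x3 uint8, red, green, blue), "K" (3x3 intrinsics, pixels), "T" (4x4, takes a point from camera to world coordinates). Camera axes: x right, y up, looking along -z (the intrinsics and any distortion apply to the point x, -y, -z); pixel columns grow to the right and rows downward; lengths in m; the calibration is good to about 2 mm. A picture is of the moment at which its call begins. There is no depth.
- close_job(): hands the job in, once; it reports no verdict.
The state is a dict: "time": time; "q": joint angles; "dq": joint speeds; "effort": joint torques, N m; "position": TCP position; "orientation": TCP orientation; "wrist_force": force on the tool from outside, world axes, zero at the start; "wrist_torque": the same for the moment, N m; "finger_gap": finger opening in m.
Only numpy, scipy, OpenCV 4.12 (cv2) and the standard library are available. Lean on these libraries where they do the work, as an engineer would, in place of code of your own. Each camera call takes 0.05 s, during which the arm holds its last target. There are 200 camera calls.

## Working session

There is one attempt and no reset: what is moved stays moved. The work goes in short steps, Python scripts to look and compute and a tool call to move; the robot and the scene stay as the last step left them, time stands still between calls to the robot, and variables do not carry over. Pictures are saved under pics/ and viewed, about 8 in all and at most 12, crops included, and the job is handed in when it is done.

Besides the shell and the picture viewer there is one more tool, called after "Call:" as name(argument=value, ...) on one line, values as JSON. jog_arm: Moves the arm, as the interface text tells. Its arguments: {"type":"object","properties":{"motion":{"type":"array"}},"required":["motion"]}

```bash
mkdir -p pics; cat > h.py <<'E'
import numpy as np, cv2, json
from cell import *
def snap(n,f):
    g=get_image(n); cv2.imwrite('pics/%s.png'%f,g['img'][:,:,::-1]); np.savez('pics/%s.npz'%f,K=g['K'],T=g['T'],img=g['img']); return g
def load(f): return np.load('pics/%s.npz'%f)
def ray(g,u,v,z):
    K,T=g['K'],g['T']; d=np.linalg.inv(K)@[u,v,1]; d=T[:3,:3]@[d[0],-d[1],-d[2]]; o=T[:3,3]
    return o+d*(z-o[2])/d[2]
def proj(g,P):
    K,T=g['K'],g['T']; p=T[:3,:3].T@(np.array(P)-T[:3,3]); p=K@[p[0],-p[1],-p[2]]; return p[:2]/p[2]
E
python3 - <<'E'
from h import *
for n in ['top','side']:
    g=snap(n,n+'1'); print(g['K'],g['T']); print({k for k in g})
print(observe())
E
```

```text
[[433.66880941   0.         280.70039186]
 [  0.         433.66880941 209.07759103]
 [  0.           0.           1.        ]] [[ 0.02918579  0.99473809 -0.0982055   0.47084042]
 [-0.99935154  0.02696546 -0.02386121 -0.01571539]
 [-0.0210875   0.09883822  0.99488005  0.986735  ]
 [ 0.          0.          0.          1.        ]]
{'T', 'img', 'K'}
[[405.20796454   0.         274.11059049]
 [  0.         405.20796454 209.51412982]
 [  0.           0.           1.        ]] [[ 0.98678903  0.08947306 -0.13506291  0.44312039]
 [-0.16143248  0.61338879 -0.77310656 -0.66920639]
 [ 0.01367386  0.78469661  0.61972918  0.60621459]
 [ 0.          0.          0.          1.        ]]
{'T', 'img', 'K'}
{'time': 0.1, 'q': array([ 1.25200636e+00,  4.23770692e-01,  1.63059561e+00, -3.07781734e-05,
        1.08859402e+00, -1.89885264e-02]), 'dq': array([-0.00098524, -0.00151201, -0.00146981, -0.00235227,  0.00057129,
        0.00099097]), 'effort': array([ 1.01086178e-03, -5.45617282e+01, -2.74325824e+01,  6.45721285e-02,
        1.88043335e-02, -6.85754139e-05]), 'position': array([0.18439076, 0.59661916, 0.1911826 ]), 'orientation': array([-3.14022471e+00,  1.27571289e-06,  2.84180551e+00]), 'wrist_force': array([ 1.35496253,  0.25720693, -0.48814731]), 'wrist_torque': array([ 0.02848923,  0.04111128, -0.01446184]), 'finger_gap': 0.08782648948813818}
```

View pics/top1.png

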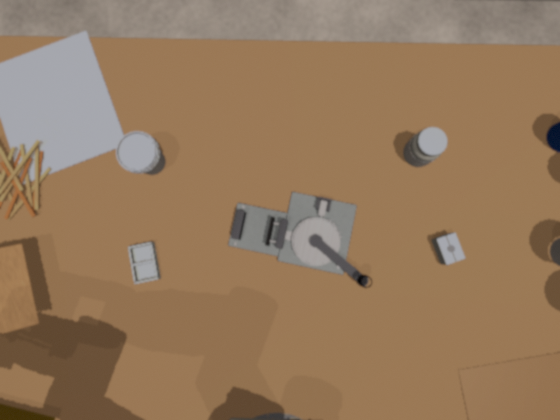

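View pics/side1.png

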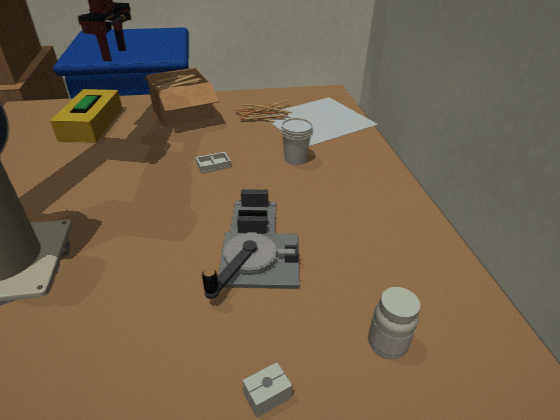

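The top view shows the mould at about (451,248), the press pivot at (316,241), the knob at (365,281), the fixed jaw at (238,224), the tray at (144,262), the cups at (140,152) and the jar at (431,142). I'll enlarge the press and the mould.

```bash
python3 - <<'E'
from h import *
g=load('top1'); im=g['img'][:,:,::-1]
a=cv2.resize(im[185:295,225:380],None,fx=5,fy=5,interpolation=cv2.INTER_CUBIC)[:550,:775]
cv2.imwrite('pics/c1.png',a)
s=load('side1')['img'][:,:,::-1]
b=np.hstack([cv2.resize(im[225:273,427:475],(384,384),interpolation=cv2.INTER_CUBIC),cv2.resize(s[356:420,236:300],(384,384),interpolation=cv2.INTER_CUBIC)])
cv2.imwrite('pics/c2.png',b)
for uv,z in [((316,241),.07),((365,281),.085),((451,248),.04),((238,224),.052)]: print(ray(g,*uv,z))
E
```

```text
[ 0.49582406 -0.07002202  0.07      ]
[ 0.41658302 -0.17101637  0.085     ]
[ 0.48991243 -0.3627777   0.04      ]
[0.52817327 0.09813054 0.052     ]
```

View pics/c1.png

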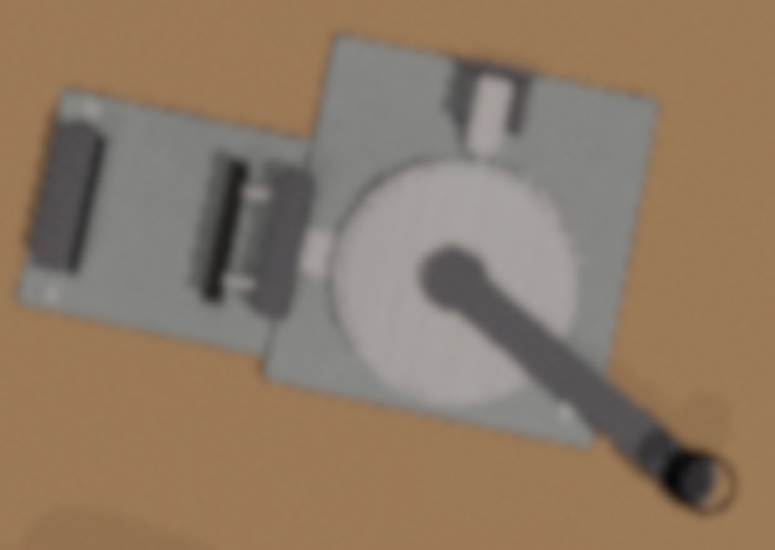

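View pics/c2.png

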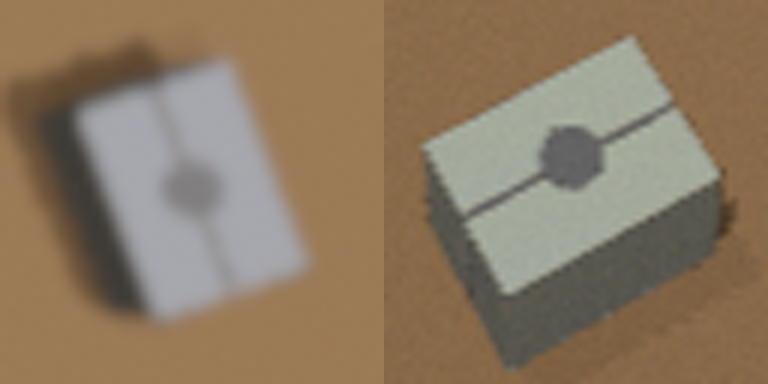

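```bash
cat >> h.py <<'E'
def fit(A,B):
    A=np.array(A,float);B=np.array(B)[:,:2]; a=A-A.mean(0);b=B-B.mean(0)
    th=np.arctan2((a[:,0]*b[:,1]-a[:,1]*b[:,0]).sum(),(a*b).sum()); R=np.array([[np.cos(th),-np.sin(th)],[np.sin(th),np.cos(th)]])
    t=B.mean(0)-R@A.mean(0); return th,R,t,(A@R.T+t-B)
E
python3 - <<'E'
from h import *
g=load('top1'); s=load('side1')
c=lambda u,v,k,o:((u+.5)/k-.5+o[0],(v+.5)/k-.5+o[1])
px=[(335,33),(657,100),(590,445),(263,378),(65,90),(17,300)]
A=np.array([(100,0),(100,-150),(-60,-150),(-60,0),(50,116),(-50,116)])/1e3
B=[ray(g,*c(*p,5,(225,185)),.012) for p in px]
th,R,t,r=fit(A,B); print('press',th,t,'\n',r*1e3)
print('bed',R@[0,.064]+t,'pivot',R@[0,-.075]+t)
k=ray(g,*c(710,485,5,(225,185)),.085); d=k[:2]-(R@[0,-.075]+t); print('knob top ring?',k,np.hypot(*d),np.arctan2(*d[::-1])-th+np.radians(118.6))
k=ray(g,*c(690,478,5,(225,185)),.085); d=k[:2]-(R@[0,-.075]+t); print('knob',k,np.hypot(*d),np.arctan2(*d[::-1])-th+np.radians(118.6))
M=np.array([(30,22),(30,-22),(-30,-22),(-30,22)])/1e3
mp=[(75,105),(232,60),(310,265),(155,322)]
th,R,t,r=fit(M,[ray(g,*c(*p,8,(427,225)),.04) for p in mp]); print('mould top',th,t,'\n',r*1e3)
sp=[(424-384,147),(631-384,37),(720-384,175),(508-384,296)]
# side corners: order match by fit
Bs=[ray(s,*c(*p,6,(236,356)),.04) for p in sp]; print(np.array(Bs))
print('ms',fit(M[[3,0,1,2]],Bs)[::2],fit(M[[3,0,1,2]],Bs)[3]*1e3)
# side: knob & press corners
print('bed in side', proj(s,[*t,.04]))
E
```

```text
press -0.17798517824857313 [0.51090838 0.00187852] 
 [[ 0.88549674  0.03115046]
 [ 0.98107608 -1.77174016]
 [-1.61877852 -1.21182256]
 [-0.2971962   0.37142486]
 [ 1.49427208  1.39013134]
 [-1.44487018  1.19085605]]
bed [0.52223938 0.06486748] pivot [ 0.49762986 -0.07193666]
knob top ring? [ 0.41546811 -0.17429041  0.085     ] 0.13125107203153227 0.0007500796747343941
knob [ 0.41805369 -0.16610486  0.085     ] 0.12328834870782043 -0.024459830952590078
mould top 0.34856811531906323 [ 0.48985054 -0.36208016] 
 [[-0.68318884 -0.49006484]
 [ 0.98146417  0.37925756]
 [-0.85980668  0.10850193]
 [ 0.56153135  0.00230536]]
[[ 0.45491413 -0.3551188   0.04      ]
 [ 0.50991557 -0.33385124  0.04      ]
 [ 0.52518569 -0.37331815  0.04      ]
 [ 0.47057194 -0.39456804  0.04      ]]
ms (np.float64(0.3712234952653866), array([ 0.49014683, -0.36421406])) [[-0.70445459  0.52351619]
 [ 0.20715651  1.02131236]
 [ 0.89830068 -0.51467922]
 [-0.40100261 -1.03014933]]
bed in side [266.47208947 381.05323137]
```

Call:
jog_arm(motion=[[[1.66,-2.8,0,0,0,-0.0284,0],[1.66,-2.8,0,0,0,-0.0284,0],[1.66,-2.8,0,0,0,-0.0284,0],[1.66,-2.8,0,0,0,-0.0284,0],[1.66,-2.8,0,0,0,-0.0284,0],[1.66,-2.8,0,0,0,-0.0284,0],[1.66,-2.8,0,0,0,-0.0284,0],[1.66,-2.8,0,0,0,-0.0284,0]]])

```text
time: 0.77
position: [0.3177, 0.3715, 0.1917]
orientation: [-3.141, -0.0, 2.614]
wrist_force: [0.1, 0.7, 0.2]
finger_gap: 0.0877
```

Call:
jog_arm(motion=[[[1.66,-2.8,0,0,0,-0.0284,0],[1.66,-2.8,0,0,0,-0.0284,0],[1.66,-2.8,0,0,0,-0.0284,0],[1.66,-2.8,0,0,0,-0.0284,0],[1.66,-2.8,0,0,0,-0.0284,0],[1.66,-2.8,0,0,0,-0.0284,0],[1.66,-2.8,0,0,0,-0.0284,0],[1.66,-2.8,0,0,0,-0.0284,0]]])

```text
time: 1.43
position: [0.4505, 0.1475, 0.1918]
orientation: [-3.141, -0.0, 2.386]
wrist_force: [1.5, 0.9, 0.4]
finger_gap: 0.0876
```

Call:
jog_arm(motion=[[[0.25,-3.2,0,0,0,-0.0284,0],[0.25,-3.2,0,0,0,-0.0284,0],[0.25,-3.2,0,0,0,-0.0284,0],[0.25,-3.2,0,0,0,-0.0284,0],[0.25,-3.2,0,0,0,-0.0284,0],[0.25,-3.2,0,0,0,-0.0284,0],[0.25,-3.2,0,0,0,-0.0284,0],[0.25,-3.2,0,0,0,-0.0284,0]]])

```text
time: 2.1
position: [0.4698, -0.1085, 0.1917]
orientation: [-3.141, -0.0, 2.159]
wrist_force: [1.5, 0.0, -0.5]
finger_gap: 0.0881
```

Call:
jog_arm(motion=[[[0.25,-3.2,0,0,0,-0.0284,0],[0.25,-3.2,0,0,0,-0.0284,0],[0.25,-3.2,0,0,0,-0.0284,0],[0.25,-3.2,0,0,0,-0.0284,0],[0.25,-3.2,0,0,0,-0.0284,0],[0.25,-3.2,0,0,0,-0.0284,0],[0.25,-3.2,0,0,0,-0.0284,0],[0.25,-3.2,0,0,0,-0.0284,0]]])

```text
time: 2.77
position: [0.4898, -0.3644, 0.1915]
orientation: [-3.141, -0.001, 1.931]
wrist_force: [0.9, 0.6, -0.1]
finger_gap: 0.0877
```

```bash
python3 - <<'E'
from h import *
o=observe(); print(o)
g=snap('wrist','w1'); print(g['T'])
E
```

```text
{'time': 2.7667, 'q': array([-6.59186249e-01,  4.02681865e-01,  1.66307611e+00,  3.46786529e-05,
        1.07651095e+00, -1.01978532e+00]), 'dq': array([-0.47857519,  0.36307995, -0.56580609,  0.0016536 ,  0.19726603,
       -0.13788117]), 'effort': array([  1.63364645, -55.40040851, -24.55882251,  -0.0848062 ,
        -0.12979916,   0.14432264]), 'position': array([ 0.48975884, -0.36439896,  0.19149011]), 'orientation': array([-3.14126459e+00, -5.92153380e-04,  1.93137884e+00]), 'wrist_force': array([ 0.91188863,  0.62127024, -0.05664368]), 'wrist_torque': array([-0.04166437,  0.05734496,  0.0017713 ]), 'finger_gap': 0.08765826942383312}
[[ 0.93535658 -0.34318296 -0.08563598  0.46499329]
 [ 0.35370376  0.90662589  0.23005032 -0.30300778]
 [-0.00130955 -0.24546885  0.9694036   0.38473077]
 [ 0.          0.          0.          1.        ]]
```

View pics/w1.png

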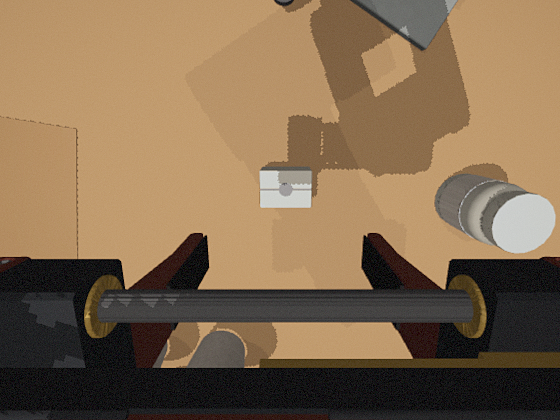

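The wrist view shows the mould squarely aligned with the fingers: spot at (286,189), top corners at about (260,169), (312,169), (312,208) and (260,208).

```bash
python3 - <<'E'
from h import *
g=load('w1')
print(ray(g,286,189,.04)); c=[(260,168),(312,168),(312,207.5),(260,207.5)]
M=np.array([(-30,22),(30,22),(30,-22),(-30,-22)])/1e3
r=fit(M,[ray(g,*p,.04) for p in c]); print(r[0],r[2],r[3]*1e3)
hsv=g['img'][150:225,245:330].astype(int); m=((hsv.max(2)-hsv.min(2))<40)&(hsv.min(2)>110)
u=cv2.minAreaRect(np.argwhere(m)[:,::-1].astype(np.float32)); print(u, observe()['position'])
E
```

```text
[ 0.48911319 -0.36410028  0.04      ]
0.3620393643704352 [ 0.48872417 -0.36308415] [[-0.13511031 -1.20756727]
 [ 0.91396557 -0.78799766]
 [-0.76848347  0.86001385]
 [-0.01037179  1.13555108]]
((40.0, 38.5), (37.0, 52.0), 90.0) [ 0.4905986  -0.36975659  0.19179462]
```

Call:
jog_arm(motion=[[[0,0,0,0,0,0,0],[0,0,-3,0,0,0,0],[0,0,-3,0,0,0,0],[0,0,-3,0,0,0,0],[0,0,-2,0,0,0,0],[0,0,-1,0,0,0,0],[0,0,0,0,0,0,0],[0,0,0,0,0,0,0]]])

```text
time: 3.48
position: [0.4903, -0.3623, 0.0721]
orientation: [-3.141, -0.001, 1.934]
wrist_force: [-0.5, -0.1, -0.0]
finger_gap: 0.0877
```

Call:
jog_arm(motion=[[[0,-0.1,-2,0,0,0,0],[0,0,-2,0,0,0,0],[0,0,-1.5,0,0,0,0],[0,0,-0.7,0,0,0,0],[0,0,0,0,0,0,0],[0,0,0,0,0,0,1],[0,0,0,0,0,0,1],[0,0,0,0,0,0,1]]])

```text
time: 4.15
position: [0.491, -0.3645, 0.0113]
orientation: [3.14, 0.002, 1.933]
wrist_force: [-1.0, 0.2, 0.4]
finger_gap: 0.0713
```

Call:
jog_arm(motion=[[[0,0,0,0,0,0,1],[0,0,0,0,0,0,1],[0,0,0,0,0,0,1],[0,0,0,0,0,0,1],[0,0,0,0,0,0,1],[0,0,0,0,0,0,1]]])

```text
time: 4.65
position: [0.4901, -0.3639, 0.0098]
orientation: [-3.142, -0.0, 1.933]
wrist_force: [-0.3, 0.0, -0.3]
finger_gap: 0.0309
```

```bash
python3 - <<'E'
from h import *
g=snap('side','s2'); print(observe()['finger_gap'],observe()['position'])
w=snap('wrist','w2')
a=cv2.resize(g['img'][300:420,180:340,::-1],(640,480),interpolation=cv2.INTER_CUBIC)
cv2.imwrite('pics/s2c.png',a)
cv2.imwrite('pics/j2.png',np.hstack([cv2.resize(a,(400,300)),cv2.resize(w['img'][:,:,::-1],(400,300))]))
E
```

```text
0.027351577900520053 [ 0.49013223 -0.3638725   0.00982619]
```

View pics/j2.png

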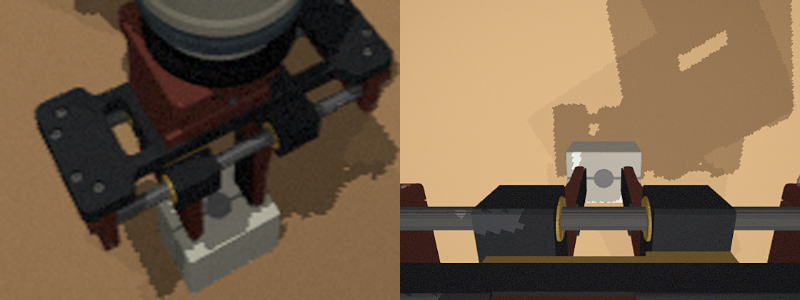

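The fingers seem to overlap the block's top, with a gap of 27 mm, so I'll check closer with the projected TCP and the expected mould outline drawn in.

```bash
python3 - <<'E'
from h import *
o=observe()
def mk(f,x0,y0,w,h,k):
    g=load(f); a=cv2.resize(np.ascontiguousarray(g['img'][y0:y0+h,x0:x0+w,::-1]),None,fx=k,fy=k,interpolation=cv2.INTER_CUBIC)
    q=lambda P:tuple(int(round(x)) for x in (proj(g,P)-[x0,y0])*k)
    p=o['position']; cv2.circle(a,q(p),4,(0,0,255),1); cv2.circle(a,q(p+[0,0,.05]),4,(0,255,0),1)
    c,s=np.cos(.362),np.sin(.362)
    C=[(.4895+c*x-s*y,-.3635+s*x+c*y) for x,y in [(.03,.022),(-.03,.022),(-.03,-.022),(.03,-.022)]]
    for z,col in((0,(255,0,0)),(.04,(255,255,0))): cv2.polylines(a,[np.array([q([*P,z]) for P in C])],True,col,1)
    return a
a=mk('s2',205,330,90,90,5); b=mk('w2',370,170,100,130,4) if 0 else mk('w2',350,180,130,130,3.47)
b=cv2.resize(b,(390,390)); a=cv2.resize(a,(390,390)); cv2.imwrite('pics/j3.png',np.hstack([a,b]))
E
```

```text
(no output)
```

View pics/j3.png

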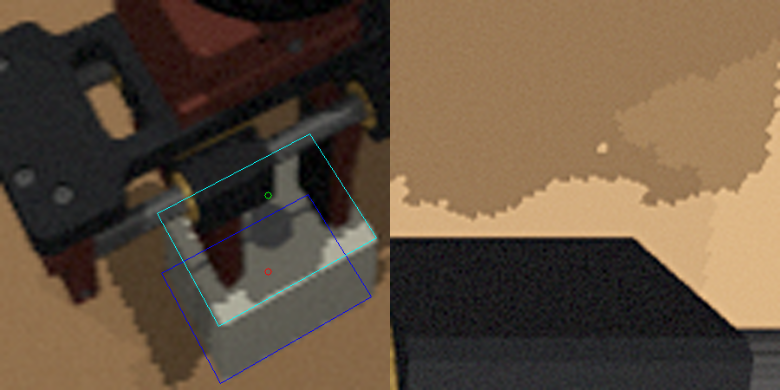

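```bash
python3 - <<'E'
from h import *
g=load('w2'); print(g['T'][:3,3],g['K'][0,0])
c,s=np.cos(.362),np.sin(.362)
for z in (0,.04):
  print(z,[proj(g,[.4895+c*x-s*y,-.3635+s*x+c*y,z]).round(0) for x,y in [(-.03,.022),(.03,.022),(.03,-.022),(-.03,-.022),(0,0)]])
o=observe();print(o)
a=cv2.resize(np.ascontiguousarray(g['img'][180:350,190:380,::-1]),None,fx=4,fy=3.4)
cv2.imwrite('pics/w2c.png',cv2.resize(g['img'][185:345,190:380,::-1],(760,590),interpolation=cv2.INTER_CUBIC))
E
```

```text
[ 0.46517712 -0.30246254  0.20304394] 304.1822772911441
0 [array([243., 196.]), array([331., 196.]), array([328., 256.]), array([245., 256.]), array([287., 227.])]
0.04 [array([233., 211.]), array([341., 211.]), array([338., 283.]), array([236., 283.]), array([287., 248.])]
{'time': 4.75, 'q': array([-6.58150409e-01,  6.49947803e-01,  1.75198014e+00, -3.15440975e-05,
        7.39792299e-01, -1.02030136e+00]), 'dq': array([-1.62453027e-03,  2.42721362e-05, -1.94909658e-04,  2.04897031e-04,
        1.75312714e-03,  6.69627277e-06]), 'effort': array([-4.93823973e-04, -5.86099792e+01, -1.87119251e+01,  1.72659417e-02,
        7.13308412e-02,  1.27513863e-04]), 'position': array([ 0.49010326, -0.3638884 ,  0.00981744]), 'orientation': array([-3.14150779e+00, -9.76183991e-05,  1.93297058e+00]), 'wrist_force': array([ 0.64887921,  0.9891349 , -0.5610627 ]), 'wrist_torque': array([-0.0299739 ,  0.006485  ,  0.03271318]), 'finger_gap': 0.023160224230951622}
```

View pics/w2c.png

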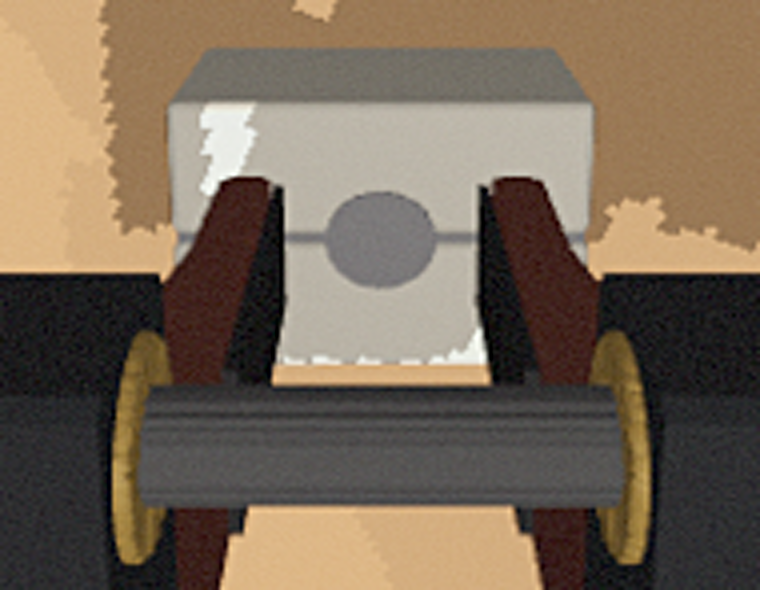

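The wrist pictures show that the real fingertips end about 30–34 mm above the reported TCP. In the open-air view, 88 mm spans 156 px, a depth of 0.171 m against 0.203 m for the TCP. So the fingers closed just above the block without touching it. I'll open them, go down in small steps watching the wrist force, and close again.

Call:
jog_arm(motion=[[[0,0,0,0,0,0,0],[0,0,0,0,0,0,0],[0,0,0,0,0,0,0],[0,0,0,0,0,0,0],[0,0,0,0,0,0,0],[0,0,0,0,0,0,0],[0,0,0,0,0,0,0],[0,0,0,0,0,0,0]]])

```text
time: 5.42
position: [0.4902, -0.3639, 0.0099]
orientation: [3.142, 0.0, 1.933]
wrist_force: [-0.5, -0.0, -0.1]
finger_gap: 0.073
```

Call:
jog_arm(motion=[[[0,0,0,0,0,0,0],[0,0,0,0,0,0,0],[0,0,0,0,0,0,0],[0,0,-0.4,0,0,0,0],[0,0,-0.4,0,0,0,0],[0,0,0,0,0,0,0]]])

```text
time: 5.92
position: [0.4896, -0.3635, 0.0009]
orientation: [-3.141, -0.001, 1.933]
wrist_force: [-0.8, -1.3, -0.1]
finger_gap: 0.088
```

Call:
jog_arm(motion=[[[0,0,-0.3,0,0,0,0],[0,0,-0.2,0,0,0,0],[0,0,0,0,0,0,0]]])

```text
time: 6.17
position: [0.4899, -0.3636, -0.0037]
orientation: [-3.141, -0.001, 1.933]
wrist_force: [0.3, 0.1, 0.2]
finger_gap: 0.0878
```

The TCP reads 3.7 mm below the bench with no force, which confirms the offset. I'll keep going down gently.

Call:
jog_arm(motion=[[[0,0,-0.4,0,0,0,0],[0,0,-0.4,0,0,0,0],[0,0,0,0,0,0,0]]])

```text
time: 6.42
position: [0.4897, -0.3635, -0.012]
orientation: [-3.141, -0.001, 1.933]
wrist_force: [0.2, -0.6, 0.2]
finger_gap: 0.0879
```

Call:
jog_arm(motion=[[[0,0,-0.3,0,0,0,0],[0,0,-0.3,0,0,0,0],[0,0,0,0,0,0,0]]])

```text
time: 6.67
position: [0.4898, -0.3636, -0.0177]
orientation: [-3.141, -0.001, 1.933]
wrist_force: [-0.2, 0.2, -0.9]
finger_gap: 0.0878
```

```bash
python3 - <<'E'
from h import *
g=snap('side','s3'); w=snap('wrist','w3'); print(observe()['position'],observe()['wrist_force'])
cv2.imwrite('pics/j4.png',np.hstack([cv2.resize(g['img'][320:420,200:300,::-1],(390,390),interpolation=cv2.INTER_CUBIC),cv2.resize(w['img'][185:345,170:400,::-1],(400,390),interpolation=cv2.INTER_CUBIC)]))
E
```

```text
[ 0.49004543 -0.36380117 -0.01731992] [-0.61371175  0.2755806   0.59229122]
```

View pics/j4.png

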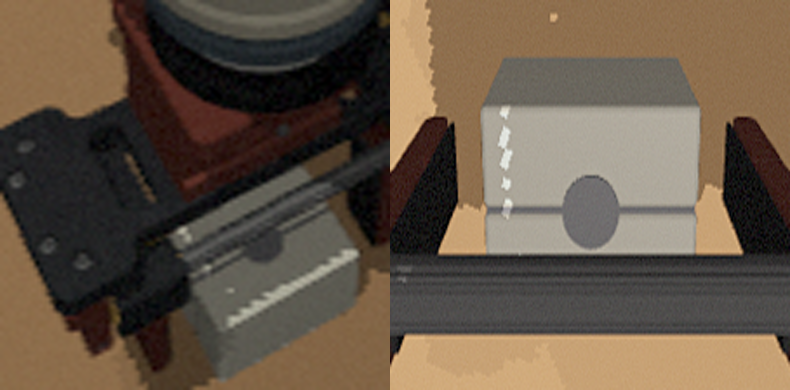

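The fingers now straddle the block below its top, about symmetric along x. Closing.

Call:
jog_arm(motion=[[[0,0,0,0,0,0,1],[0,0,0,0,0,0,1],[0,0,0,0,0,0,1],[0,0,0,0,0,0,1],[0,0,0,0,0,0,1],[0,0,0,0,0,0,1],[0,0,0,0,0,0,1],[0,0,0,0,0,0,1]]])

```text
time: 7.43
position: [0.4902, -0.3639, -0.017]
orientation: [3.142, 0.0, 1.933]
wrist_force: [-0.1, -0.4, 2.0]
finger_gap: 0.0599
```

Call:
jog_arm(motion=[[[0,0,1,0,0,0,1],[0,0,2,0,0,0,1],[0,0,3,0,0,0,1],[0,0,3,0,0,0,1],[0,0,2,0,0,0,1],[0,0,1,0,0,0,1],[0,0,0,0,0,0,1],[0,0,0,0,0,0,1]]])

```text
time: 8.1
position: [0.4899, -0.3637, 0.1027]
orientation: [-3.142, -0.0, 1.933]
wrist_force: [0.3, 0.0, -3.6]
finger_gap: 0.0603
```

Call:
jog_arm(motion=[[[0.1,1.3,0,0,0,-0.03,1],[0.2,2.6,0,0,0,-0.034,1],[0.2,2.6,0,0,0,-0.034,1],[0.2,2.6,0,0,0,-0.034,1],[0.2,2.6,0,0,0,-0.034,1],[0.2,2.6,0,0,0,-0.034,1],[0.2,2.6,0,0,0,-0.034,1],[0.2,2.6,0,0,0,-0.034,1]]])

```text
time: 8.77
position: [0.5036, -0.1672, 0.1009]
orientation: [-3.138, -0.002, 1.663]
wrist_force: [0.3, -0.2, -2.9]
finger_gap: 0.0597
```

Call:
jog_arm(motion=[[[0.2,2.6,0,0,0,-0.034,1],[0.2,2.6,0,0,0,-0.034,1],[0.2,2.6,0,0,0,-0.034,1],[0.2,2.6,0,0,0,-0.034,1],[0.2,2.6,0,0,0,-0.034,1],[0.2,2.6,0,0,0,-0.034,1],[0.2,2.6,0,0,0,-0.034,1],[0.2,2.6,0,0,0,-0.034,1]]])

```text
time: 9.43
position: [0.5195, 0.0403, 0.1009]
orientation: [-3.138, 0.001, 1.391]
wrist_force: [0.9, 0.4, -3.1]
finger_gap: 0.0597
```

Call:
jog_arm(motion=[[[0.13,2.56,0,0,0,0,1],[0,0,0,0,0,0,1],[0,0,-2,0,0,0,1],[0,0,-2,0,0,0,1],[0,0,0,0,0,0,1],[0,0,0,0,0,0,1],[0,0,0,0,0,0,1],[0,0,0,0,0,0,1]]])

```text
time: 10.1
position: [0.5229, 0.0644, 0.0634]
orientation: [3.141, -0.0, 1.393]
wrist_force: [-0.6, -0.2, -3.2]
finger_gap: 0.0598
```

```bash
python3 - <<'E'
from h import *
w=snap('wrist','w4'); t=snap('top','t4'); o=observe(); print(o['position'],o['orientation'],o['wrist_force'])
cv2.imwrite('pics/w4c.png',cv2.resize(w['img'][:,:,::-1],(784,588),interpolation=cv2.INTER_CUBIC))
E
```

```text
[0.52306969 0.06453298 0.06368155] [ 3.14022647e+00 -3.89171236e-04  1.39264577e+00] [ 0.24827271  0.05430428 -3.60564304]
```

View pics/w4c.png

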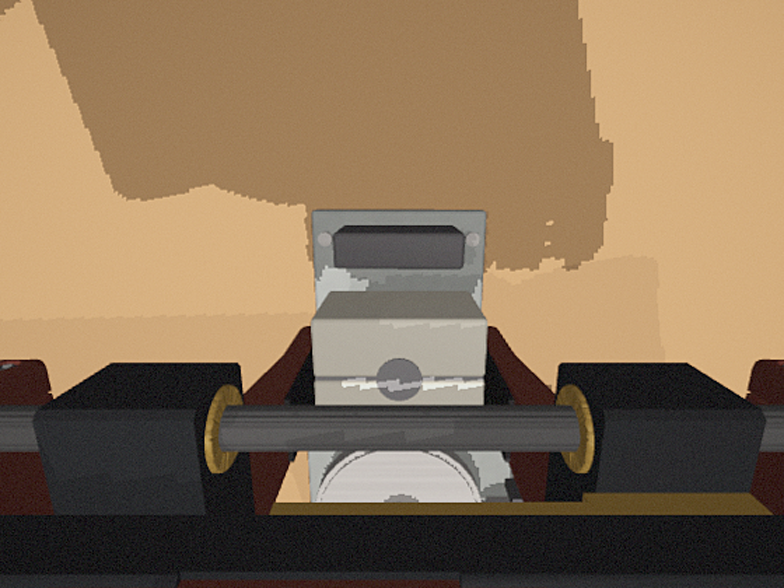

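The wrist view shows the mould square with the press: spot at (399,380) in the 1.4x picture, plate end corners at (313,211) and (486,211), and the fixed jaw between x 335 and 463.

```bash
python3 - <<'E'
from h import *
g=load('w4'); q=lambda u,v:((u+.5)/1.4-.5,(v+.5)/1.4-.5)
a=ray(g,*q(313,210.5),.012);b=ray(g,*q(486.5,210.5),.012); print(a,b,np.hypot(*(a-b)[:2]))
d=(b-a)[:2]; th=np.arctan2(d[1],d[0]); m=(a+b)[:2]/2; ex=np.array([np.cos(th),np.sin(th)]); ey=np.array([-ex[1],ex[0]])
print('th',th,'bed from plate',m-ey*.052)
for v in (227,232,268):
  A=ray(g,*q(334,v),.052);B=ray(g,*q(464,v),.052); M=(A+B)[:2]/2-m; print(v,'jaw edge y',116+1e3*M@ey,'xmid',1e3*M@ex,'len',1e3*np.hypot(*(A-B)[:2]))
s=ray(g,*q(399,380),.1207); print('spot',s)
L=ray(g,*q(313.5,319),.1207);R=ray(g,*q(486.5,319),.1207); print('mould +y edge',L,R,np.hypot(*(L-R)[:2]),np.arctan2(*(R-L)[1::-1]),(L+R)[:2]/2-ey*.022)
print('rel press (mm):',1e3*(s[:2]-m)@ex,116+1e3*(s[:2]-m)@ey, 1e3*((L+R)[:2]/2-ey*.022-m)@ex,116+1e3*((L+R)[:2]/2-ey*.022-m)@ey)
E
```

```text
[0.48278375 0.12228874 0.012     ] [0.57942157 0.10497981 0.012     ] 0.09817569433911617
th -0.17723205992100685 bed from plate [0.52193476 0.06244883]
227 jaw edge y 110.79818890675321 xmid -0.3969540830930154 len 62.11927757942744
232 jaw edge y 108.41580149783785 xmid -0.3969553067297192 len 62.29863241809677
268 jaw edge y 90.84787895013686 xmid -0.39696632218478434 len 63.621210071918966
spot [0.52173767 0.0633499  0.1207    ]
mould +y edge [0.49745159 0.09034235 0.1207    ] [0.55453441 0.08013091 0.1207    ] 0.05798897555085783 -0.17701574580921722 [0.52211427 0.06358125]
rel press (mm): -0.35287336798536983 64.85220226834956 -0.022951042430413397 65.14632419724595
```

The mould sits within 1 mm of the bed point, yaw matched. Lowering.

Call:
jog_arm(motion=[[[0,-0.07,-1.5,0,0,0,1],[0,0,-2,0,0,0,1],[0,0,-1.5,0,0,0,1],[0,0,-0.9,0,0,0,1],[0,0,-0.5,0,0,0,1],[0,0,-0.2,0,0,0,1],[0,0,0,0,0,0,1],[0,0,0,0,0,0,1]]])

```text
time: 10.87
position: [0.5231, 0.0641, -0.0025]
orientation: [3.141, -0.0, 1.393]
wrist_force: [1.2, -0.6, -3.6]
finger_gap: 0.0598
```

Call:
jog_arm(motion=[[[0,0,-0.1,0,0,0,1],[0,0,-0.1,0,0,0,1],[0,0,0,0,0,0,1]]])

```text
time: 11.12
position: [0.5227, 0.064, -0.0048]
orientation: [3.141, -0.0, 1.393]
wrist_force: [-1.0, 0.4, -3.0]
finger_gap: 0.0596
```

Call:
jog_arm(motion=[[[0,0,-0.05,0,0,0,1],[0,0,-0.05,0,0,0,1],[0,0,0,0,0,0,1]]])

```text
time: 11.37
position: [0.5226, 0.064, -0.0051]
orientation: [3.141, -0.0, 1.393]
wrist_force: [-3.2, -0.9, 10.0]
finger_gap: 0.0598
```

The mould is on the plate. Releasing.

Call:
jog_arm(motion=[[[0,0,0.05,0,0,0,1],[0,0,0,0,0,0,0],[0,0,0,0,0,0,0],[0,0,0,0,0,0,0],[0,0,0,0,0,0,0],[0,0,0,0,0,0,0],[0,0,0,0,0,0,0],[0,0,0,0,0,0,0]]])

```text
time: 12.03
position: [0.5224, 0.064, -0.0057]
orientation: [-3.142, 0.0, 1.393]
wrist_force: [-0.7, 0.4, 0.2]
finger_gap: 0.0879
```

Call:
jog_arm(motion=[[[0,0,1,0,0,0,0],[0,0,2,0,0,0,0],[0,0,3,0,0,0,0],[0,0,3,0,0,0,0],[0,0,3,0,0,0,0],[0,0,1,0,0,0,0],[0,0,0,0,0,0,0],[0,0,0,0,0,0,0]]])

```text
time: 12.7
position: [0.5224, 0.064, 0.1246]
orientation: [3.141, -0.0, 1.393]
wrist_force: [-0.7, -0.5, -0.3]
finger_gap: 0.0879
```

```bash
python3 - <<'E'
from h import *
w=snap('wrist','w5'); t=snap('top','t5'); s=snap('side','s5'); o=observe(); print(o['position'],o['orientation'],o['wrist_force'])
a=cv2.resize(w['img'][120:330,180:390,::-1],(400,400),interpolation=cv2.INTER_CUBIC)
b=cv2.resize(s['img'][180:305,190:315,::-1],(400,400),interpolation=cv2.INTER_CUBIC)
cv2.imwrite('pics/j5.png',np.hstack([a,b]))
E
```

```text
[0.52116266 0.06386793 0.12279505] [-3.13870007e+00  8.32216595e-04  1.39296276e+00] [ 0.03872464 -0.2148424  -0.368532  ]
```

View pics/j5.png

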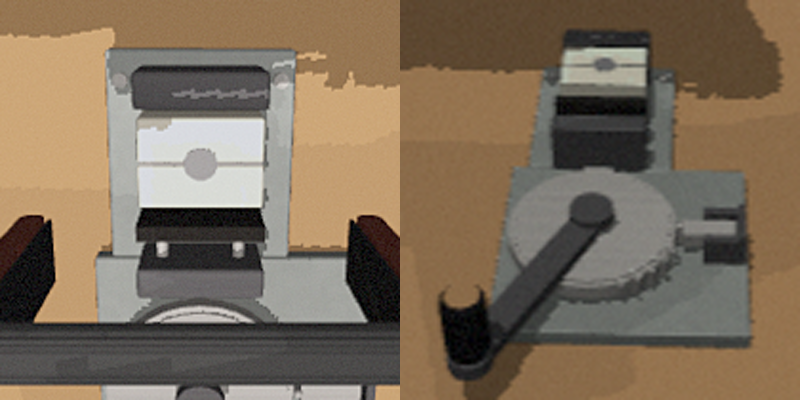

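Mould stands centred and square in the gap: the spot is on the parting line, and the block lies between the fixed jaw and the pad with space on both sides. Next the knob, predicted at about (0.416,-0.174).

Call:
jog_arm(motion=[[[-1.33,-2.98,0,0,0,-0.059,0],[-1.33,-2.98,0,0,0,-0.059,0],[-1.33,-2.98,0,0,0,-0.059,0],[-1.33,-2.98,0,0,0,-0.059,0],[-1.33,-2.98,0,0,0,-0.059,0],[-1.33,-2.98,0,0,0,-0.059,0],[-1.33,-2.98,0,0,0,-0.059,0],[-1.33,-2.98,0,0,0,-0.059,0]]])

```text
time: 13.52
position: [0.4143, -0.1752, 0.123]
orientation: [-3.139, 0.001, 0.918]
wrist_force: [1.3, 0.1, -0.5]
finger_gap: 0.0878
```

Call:
jog_arm(motion=[[[0,0,0,0,0,0,0],[0,0,0,0,0,0,0],[0,0,0,0,0,0,0]]])

```text
time: 13.77
position: [0.4155, -0.174, 0.1235]
orientation: [-3.14, 0.0, 0.921]
wrist_force: [-0.4, -0.5, -0.1]
finger_gap: 0.0877
```

```bash
python3 - <<'E'
from h import *
w=snap('wrist','w6'); o=observe(); print(o['position'],o['orientation'])
im=w['img'].astype(int); p=proj(w,[.4162,-.1741,.085]); f=proj(w,[.4162,-.1741,.039]); print(p,f)
u,v=p.round().astype(int); c=im[v-45:v+30,u-40:u+41].max(2)
for r in c[::4,::3]: print(' '.join('%3d'%x for x in r))
s=load('s5'); q=lambda a,b:(190+(a-400)/3.2,180+b/3.2)
print('side top',ray(s,*q(464,295),.085),'foot',ray(s,*q(469,362),.039))
E
```

```text
[ 0.4159136  -0.17360245  0.12365122] [-3.14008880e+00  1.41400295e-04  9.21996806e-01]
[286.03245516 214.43311479] [286.01797683 201.1444754 ]
191 189 189 191 188 189 191 189 189 191 106 107 110 106 110 110 115 108 182 189 189 190 188 190 189 188 188
189 188 187 190 190 191 191 191 191 191 110 105 107 105 111 103 113 112 185 187 190 189 189 189 192 190 188
190 189 188 187 189 190 189 191 190 193 111 110  80  58  95  98 116 111 193 189 189 189 189 190 191 191 191
190 190 190 189 189 191 189 189 187 197  81  63  71  63  68  62  73 123 196 191 189 189 189 189 190 188 191
189 188 189 187 191 188 189 189 190 198  74  63  67  67  70  65  69 108 193 191 187 187 190 189 189 190 188
192 188 190 189 189 189 191 191 188 194 106 108  65  56  64  94 110 115 189 191 189 191 187 188 190 189 191
188 188 189 187 188 189 187 187 189 197  63  85  10   0  20  12  83 172 191 190 188 190 191 189 191 188 191
187 189 191 189 189 190 189 191 191 120  13  20  21  26  26  20   6  41 195 191 189 189 189 189 186 189 190
190 188 191 190 189 189 189 190 192  32   1  27  20  20  30  24  21  16 193 190 189 191 191 
[... 485 characters left out ...]
11 199 187 189 189 190 189 191 133 148 189 188 187 191 187 189 189 187
189 188 190 187 189 188 188 189 188 171  29 195 190 190 189 191 138 120 188 189 188 190 191 191 189 186 189
190 188 189 188 188 191 188 187 190 189 192 148  54  31  10 124 200 188 188 187 187 189 188 191 187 188 190
191 191 190 189 189 190 190 188 188 189 191 189 189 191 192 190 188 190 188 189 191 189 188 189 188 188 190
189 189 190 188 190 187 192 189 191 190 191 191 190 189 192 189 190 186 187 189 188 191 190 187 191 190 188
190 189 190 185 189 191 189 189 191 189 188 189 189 188 192 191 185 191 189 190 189 188 189 189 188 188 189
side top [ 0.41864512 -0.17568159  0.085     ] foot [ 0.41726914 -0.1832623   0.039     ]
```

The ring of the knob's top is centred at pixel (286,214), exactly as predicted, so the lever starts at about 0. I'll go down and grip it.

Call:
jog_arm(motion=[[[0,0,-2,0,0,0,0],[0,0,-2.5,0,0,0,0],[0,0,-2,0,0,0,0],[0,0,-1,0,0,0,0],[0,0,0,0,0,0,0]]])

```text
time: 14.23
position: [0.4149, -0.1727, 0.0474]
orientation: [-3.137, 0.001, 0.923]
wrist_force: [-0.4, -0.1, 0.9]
finger_gap: 0.0881
```

Call:
jog_arm(motion=[[[0,0,-1,0,0,0,0],[0,0,-1,0,0,0,0],[0,0,-0.6,0,0,0,0],[0,0,0,0,0,0,0],[0,0,0,0,0,0,0]]])

```text
time: 14.65
position: [0.4159, -0.1744, 0.0233]
orientation: [-3.141, 0.0, 0.921]
wrist_force: [-0.4, -0.2, 0.5]
finger_gap: 0.0878
```

Call:
jog_arm(motion=[[[0,0,0,0,0,0,1],[0,0,0,0,0,0,1],[0,0,0,0,0,0,1],[0,0,0,0,0,0,1],[0,0,0,0,0,0,1],[0,0,0,0,0,0,1],[0,0,0,0,0,0,1],[0,0,0,0,0,0,1]]])

```text
time: 15.32
position: [0.416, -0.1744, 0.0234]
orientation: [3.142, -0.0, 0.921]
wrist_force: [-0.3, 0.3, 0.8]
finger_gap: 0.0381
```

Call:
jog_arm(motion=[[[0,0,0,0,0,0,1],[0,0,0,0,0,0,1],[0,0,0,0,0,0,1],[0,0,0,0,0,0,1]]])

```text
time: 15.65
position: [0.4161, -0.1744, 0.0234]
orientation: [-3.142, 0.0, 0.921]
wrist_force: [0.3, -0.1, -0.8]
finger_gap: 0.0257
```

```bash
cat > lev.py <<'E'
from h import *
P=np.array([.4977,-.0728])
def lev(p): d=np.array(p)[:2]-P; return np.arctan2(d[1],d[0])+np.radians(118.6)+.1777, np.hypot(*d)
def pos(t,r=.1303): a=t-np.radians(118.6)-.1777; return P+r*np.array([np.cos(a),np.sin(a)])
if __name__=='__main__':
    p=observe()['position']; print(p,lev(p))
    T=np.arange(0,.91,.05); X=np.array([pos(t) for t in T])
    for t,d in zip(T,np.diff(X,axis=0)*100): print(round(t,2),d.round(2))
E
python3 lev.py
```

```text
[ 0.41605686 -0.17438429  0.02335263] (np.float64(-0.00012790023834405306), np.float64(0.13032640218172684))
0.0 [ 0.52 -0.4 ]
0.05 [ 0.54 -0.37]
0.1 [ 0.55 -0.34]
0.15 [ 0.57 -0.31]
0.2 [ 0.59 -0.28]
0.25 [ 0.6  -0.25]
0.3 [ 0.61 -0.22]
0.35 [ 0.62 -0.19]
0.4 [ 0.63 -0.16]
0.45 [ 0.64 -0.13]
0.5 [ 0.64 -0.1 ]
0.55 [ 0.65 -0.07]
0.6 [ 0.65 -0.03]
0.65 [ 0.65 -0.  ]
0.7 [0.65 0.03]
0.75 [0.65 0.06]
0.8 [0.64 0.1 ]
0.85 [0.64 0.13]
```

Call:
jog_arm(motion=[[[0.52,-0.4,0,0,0,0.05,1],[0.54,-0.37,0,0,0,0.05,1],[0.55,-0.34,0,0,0,0.05,1],[0.57,-0.31,0,0,0,0.05,1],[0,0,0,0,0,0,1]]])

```text
time: 16.07
position: [0.4388, -0.1891, 0.0234]
orientation: [3.141, -0.0, 1.123]
wrist_force: [0.9, -0.5, 0.5]
finger_gap: 0.0254
```

Call:
jog_arm(motion=[[[0.59,-0.28,0,0,0,0.05,1],[0.6,-0.25,0,0,0,0.05,1],[0.61,-0.22,0,0,0,0.05,1],[0,0,0,0,0,0,1],[0,0,0,0,0,0,1]]])

```text
time: 16.48
position: [0.4547, -0.1958, 0.0233]
orientation: [-3.14, 0.0, 1.27]
wrist_force: [-3.2, -0.9, 3.5]
finger_gap: 0.0252
```

Call:
jog_arm(motion=[[[0.31,-0.1,0,0,0,0.025,1],[0,0,0,0,0,0,1],[0,0,0,0,0,0,1]]])

```text
time: 16.73
position: [0.457, -0.1966, 0.0232]
orientation: [-3.138, -0.0, 1.296]
wrist_force: [-6.9, -0.3, 5.5]
finger_gap: 0.0252
```

```bash
python3 - <<'E'
from lev import *
o=observe(); print(lev(o['position']),o['wrist_force'],o['finger_gap'],o['time'])
E
```

```text
(np.float64(0.3591867226989718), np.float64(0.13031218715601972)) [-6.88113319 -0.315419    5.51408645] 0.025200247900597595 16.7333
```

Call:
jog_arm(motion=[[[0.31,-0.09,0,0,0,0.025,1],[0.31,-0.08,0,0,0,0.025,1],[0.31,-0.07,0,0,0,0.025,1],[0.32,-0.06,0,0,0,0.025,1],[0,0,0,0,0,0,1],[0,0,0,0,0,0,1]]])

```text
time: 17.23
position: [0.4711, -0.2003, 0.0233]
orientation: [-3.141, 0.0, 1.396]
wrist_force: [-3.5, -3.4, 3.5]
finger_gap: 0.0251
```

Call:
jog_arm(motion=[[[0.64,-0.1,0,0,0,0.05,1],[0.32,-0.04,0,0,0,0.025,1],[0,0,0,0,0,0,1],[0,0,0,0,0,0,1]]])

```text
time: 17.57
position: [0.4805, -0.2018, 0.0233]
orientation: [-3.141, 0.0, 1.471]
wrist_force: [-4.1, -4.4, 2.9]
finger_gap: 0.0255
```

Call:
jog_arm(motion=[[[0.32,-0.03,0,0,0,0.025,1],[0.32,-0.03,0,0,0,0.025,1],[0.32,-0.02,0,0,0,0.025,1],[0.32,-0.01,0,0,0,0.025,1],[0,0,0,0,0,0,1],[0,0,0,0,0,0,1]]])

```text
time: 18.07
position: [0.4949, -0.2029, 0.0234]
orientation: [3.14, 0.001, 1.57]
wrist_force: [0.6, -4.6, -1.6]
finger_gap: 0.025
```

```bash
python3 - <<'E'
from lev import *
print(lev([.4680,-.1991])) if 0 else None
o=observe(); print(o['position'],lev(o['position']),o['wrist_force'],o['finger_gap'],o['time'])
E
```

```text
[ 0.49489471 -0.20294426  0.02344798] (np.float64(0.6553122592208867), np.float64(0.1301744930805086)) [ 0.62035067 -4.64877866 -1.6007144 ] 0.025039140277270874 18.0667
```

Two clicks are done, with the force falling after each. Now the third, in smaller calls.

Call:
jog_arm(motion=[[[0.33,0,0,0,0,0.025,1],[0.33,0,0,0,0,0.025,1],[0.33,0.01,0,0,0,0.025,1],[0.33,0.02,0,0,0,0.025,1],[0,0,0,0,0,0,1],[0,0,0,0,0,0,1]]])

```text
time: 18.57
position: [0.5061, -0.2026, 0.0234]
orientation: [-3.14, 0.0, 1.671]
wrist_force: [-4.6, -7.7, 3.1]
finger_gap: 0.0255
```

Call:
jog_arm(motion=[[[0.32,0.03,0,0,0,0.025,1],[0,0,0,0,0,0,1],[0,0,0,0,0,0,1]]])

```text
time: 18.82
position: [0.509, -0.2024, 0.0233]
orientation: [-3.139, 0.0, 1.696]
wrist_force: [-6.1, -9.3, 3.7]
finger_gap: 0.0249
```

Call:
jog_arm(motion=[[[0.32,0.04,0,0,0,0.025,1],[0.32,0.04,0,0,0,0.025,1],[0,0,0,0,0,0,1],[0,0,0,0,0,0,1]]])

```text
time: 19.15
position: [0.5171, -0.2015, 0.0235]
orientation: [3.141, 0.001, 1.746]
wrist_force: [-0.5, -4.9, -1.6]
finger_gap: 0.0256
```

```bash
python3 - <<'E'
from lev import *
o=observe(); print(o['position'],lev(o['position']),o['wrist_force'],o['finger_gap'],o['time'])
E
```

```text
[ 0.51710071 -0.20147176  0.02345489] (np.float64(0.8265136837938398), np.float64(0.1301261327221688)) [-0.4637152  -4.85599224 -1.58347104] 0.025616089120385335 19.15
```

The third click fell, from 6 N to 0.5 N. A little further brings the pawl home at about 0.865.

Call:
jog_arm(motion=[[[0.26,0.04,0,0,0,0.02,1],[0.26,0.04,0,0,0,0.02,1],[0,0,0,0,0,0,1],[0,0,0,0,0,0,1],[0,0,0,0,0,0,1]]])

```text
time: 19.57
position: [0.5219, -0.2006, 0.0234]
orientation: [3.142, 0.001, 1.786]
wrist_force: [-0.5, -5.6, -0.5]
finger_gap: 0.0256
```

```bash
python3 - <<'E'
from lev import *
s=snap('side','s7'); t=snap('top','t7')
o=observe(); print(o['position'],lev(o['position']),o['wrist_force'],o['finger_gap'],o['time'])
a=cv2.resize(s['img'][170:305,190:325,::-1],(400,400),interpolation=cv2.INTER_CUBIC)
b=cv2.resize(t['img'][185:295,225:335,::-1],(400,400),interpolation=cv2.INTER_CUBIC)
cv2.imwrite('pics/j7.png',np.hstack([a,b]))
E
```

```text
[ 0.52196145 -0.20064134  0.02342003] (np.float64(0.8644116778132895), np.float64(0.13012312090124628)) [-1.53160178 -5.54596772  0.2866151 ] 0.025318732365549778 19.6667
```

View pics/j7.png

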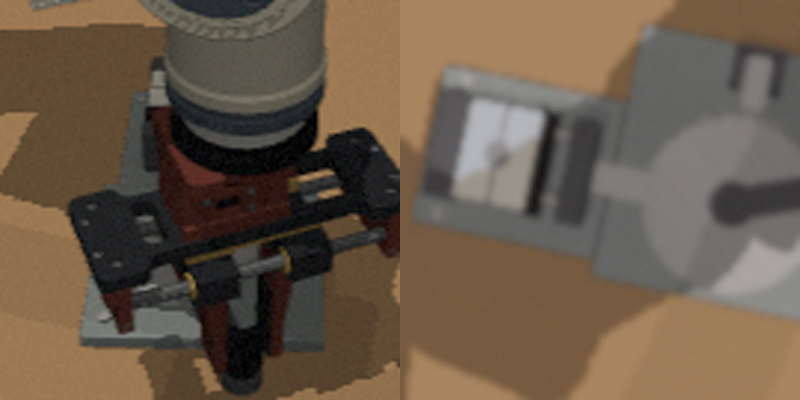

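The top view shows the mould square and clamped between pad and fixed jaw, and the side view shows the fingers on the knob. A 1 mm nudge makes sure the pawl is home, then I hand in.

Call:
jog_arm(motion=[[[0.13,0.02,0,0,0,0.01,1],[0,0,0,0,0,0,1],[0,0,0,0,0,0,1],[0,0,0,0,0,0,1]]])

```text
time: 20.0
position: [0.5226, -0.2005, 0.0233]
orientation: [-3.141, 0.0, 1.796]
wrist_force: [-3.2, -6.4, 0.9]
finger_gap: 0.0253
```

```bash
python3 - <<'E'
from lev import *
o=observe(); print(lev(o['position']),o['wrist_force'],o['finger_gap'],o['time'])
print(close_job())
E
```

```text
(np.float64(0.8692590812508643), np.float64(0.13009973867767577)) [-3.21998004 -6.42099184  0.94118423] 0.025251259093613188 20.0
the job is handed in; nothing more can be done
None
```

The mould is clamped upright in the press after three clicks. The arm was still holding the black knob when I handed the job in, at 20.0 s of the 67 s allowed.

- **Placing:** I set the mould on the bed and let go. Just before lowering, it measured within about 1 mm of mid-gap and was parallel to the jaws. The pictures after release and after clamping show it square and upright.
- **Clicks:** The push at the knob peaked and fell at each of three teeth; the third fell from about 6 N to 0.5 N near lever 0.8. The final lever angle, worked out from the tool position, is 0.869 rad. That is past the third home (0.86) and well short of the fourth click at 1.0. I counted clicks from force and angle at stops, not from a continuous trace.
- **Final state:** The knob is held at a finger gap of 25 mm, with a wrist force of about 7 N, mostly along the lever rather than in the push direction.
- **What disagreed:** The real fingertips end about 30 mm above the reported TCP. My first grasp therefore closed just above the mould without touching it. I found this in the pictures, confirmed it by going down gently, and corrected for it. The two camera estimates of the press position also differed by about 2 mm.
- **Bystanders:** I never went near the tray, cups or jar, but I did not check them in a final picture.

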